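Seat the grinder cup on its drive base and hold it pressed

TASK

Pick up the grinder cup, the one with four lugs round its collar, lower it collar-down into the well of the drive base and turn it until the lugs mesh with the four slots and it slides home. Then press the cup gently down against the sprung start plate, as far as the plate goes, and finish like that: the program ends with the gripper still holding the cup and still pressing it down. Do not use rough force, and do not knock over the storage cup, the spice jar or the tub.

Things in the scene. Friction and masses are not known exactly. Their poses are not given: they have to be found in the camera images.
- grinder_cup_mid (a point): Point on the axis of the loose grinder cup, 50 mm above its underside; z is up along the axis. The smooth round body to grasp is 52 mm in diameter, from 32 to 92 mm above the underside. Four equal lugs stand out from the collar along this point's +x, +y, -x and -y: 9 mm wide, from 10 to 20 mm above the underside, ends 39.5 mm from the axis.
- well (a point): Centre of the mouth of the well in the top of the drive base, at rim level, 72 mm above the worktop; z up. The well is 68 mm in diameter; four slots in its wall, open at the top, run along this point's +x, +y, -x and -y: 13 mm wide, reaching 43 mm from the axis. The cup fits in any of the four quarter turns.
- start_plate (a joint): Sprung ring-shaped start plate on the floor of the well, in m: 0 = up (its top 14 mm below the rim), 0.008 = fully down against its stop (22 mm below the rim). The spring pushes back with 4 N at the top and 8 N fully down, so the cup's own weight does not move it.
- storage_cup_mid (a point): Storage cup, loose, not to be used: same steel cup and size as the grinder cup but its collar is plain, without lugs. Point on its axis 50 mm above its underside.
- spice_jar_mid (a point): Spice jar with screw cap, loose bystander, 44 mm in diameter, 107 mm high. Point on its axis at half height.
- tub_mid (a point): Lidded tub, loose bystander, 67 mm in diameter, 67 mm high. Point on its axis at half height.
- grinder_cup: The whole grinder cup, 0.15 to 0.25 kg, 103 mm high: a steel cup upside down on its dark collar, slightly domed on top. Origin at the centre of its underside, axes as at point grinder_cup_mid. Collar 64 mm in diameter, up to 27 mm above the underside, its lowest 3 mm chamfered. It may stand left or right of the drive base.
- drive_base: Drive base, fixed to the worktop: round grey housing, 124 mm in diameter; origin on its axis at the worktop, axes as at point well. Unmeshed, the cup stops with its underside 10 mm below the rim, lugs riding on the rim. Meshed, it slides on and meets the start plate 14 mm below the rim; with the plate fully down its underside is 22 mm below the rim.
Mind the look-alikes: they are no part of the job. Leave any purple, red or turquoise look-alike of the part that bears storage_cup_mid alone.

How it is judged:
By the outcome, as a careful person would: the job done as asked, in the order asked, and still so for the second after the job is handed in, while the arm keeps its last pose, push and grip.
It also fails if it takes over 40 s, if anything falls off the work surface, if the arm or the gripper's body presses on something with over 40 N, if the wrist force passes 120 N, or if a joint passes its speed limit or range.

ROBOT

A 6-joint arm with a two-finger parallel gripper is mounted at the origin on a cart in front of the work surface, level with it; the furniture and walls round the work are solid. World frame = base frame: x ahead of the robot, y to its left, z up, the work surface at z = 0. Lengths are in m, angles in degrees, forces in N, time in s.
With the tool pointing down it reaches from about 0.275 to 1 m from the base axis. Payload 8.4 kg.
Tool frame: the origin (TCP) lies midway between the tips of the shut fingers; the grasp point (between the pads) lies r.hold_point_z behind it (r.hold_point_z is the distance from the TCP to the grasp point, in m); y points along the fingers, z is the direction in which the jaws open and shut, and the axes are right-handed (so a half turn about y gives the same grasp; the last joint's range is limited). The gripper opens to 85 mm and grips with 20 to 120 N. Pads are 22 mm wide; open, the fingers measure 114 mm over their backs; the gripper's body (76 mm by 85 mm) begins 54 mm behind the grasp point. The pads swing forward as they close: fully open they stand 13 mm farther back than shut.
Start: joints at [-71.872, 20.225, 93.587, -0, 66.188, -0.138], TCP at [0.196, -0.594, 0.231] pointing down, gripper open.
Joint ranges: [-150.9, 150.9], [-52.94, 120.26], [3.33, 152.33], [-74.26, 254.26], [0, 154.13], [-172.89, 172.89]. Speed limits (degrees/s): [127.2, 127.2, 159.86, 180, 180, 180].

INTERFACE

Orientations are given as [roll, pitch, yaw] about the fixed x, y, z axes, in that order (R = Rz(yaw) Ry(pitch) Rx(roll)).
In Python, from rig import r gives the robot as it stands.
- The arm moves only by the tool step_arm, never from a script. Its argument "targets" is a list of rows, each a list of 4 numbers: the shift along the tool's x, y, z in mm, then the turn about the tool's y in rad. A call has 1 to 20 rows; each row shifts and turns the commanded pose from where the row before left it, along the tool's axes as they then stand; what a row does not reach is not made up. A row lasts 1/10 s, in which the tool goes at most 50 mm and 8.59 degrees, less where a joint would pass 70% of its speed; a pose out of reach is approached as far as the arm can. A call is refused whole if a number of a shift passes 50 or a number of a turn 0.15, either way. A call with a gripper value outside its range is refused whole. "gripper" is the opening, from 0 (shut) to 1 (fully open), set as the call begins (left out, the last holds). The fingers move at their own pace and stop on an object; "squeeze" is the grip in N (left out, the last holds). Time passes only in rows, so rows that do not move let the fingers close. It gives the time, the measured TCP pose, the force and the opening at its end, in the units of the state.
- r.sense(): the state, without advancing time (a new reading comes with each control period).
- r.read_camera(name): name is "scene" or "top" or "wrist"; returns a dict with "frame" (400x640x3 uint8, red, green, blue), "z_map" (400x640 float32, m along the optical axis (not along the pixel's ray), 0 where there is no reading), "vertical_fov" (degrees; the focal length in pixels is half the picture's height over the tangent of half this angle, whatever the lens; pixels are square), "cx", "cy" (the principal point, pixels), "extrinsics" (4x4, takes a point from camera to world coordinates). Camera axes: x right, y up, looking along -z (the intrinsics and any distortion apply to the point x, -y, -z); pixel columns grow to the right and rows downward; lengths in m; the calibration is good to about 2 mm. A picture is of the moment at which its call begins.
- r.finish_job(): hands the job in, once; it reports no verdict.
The state is a dict: "time": time; "joint_positions": joint angles; "dq": joint speeds; "tau": joint torques, N m; "tool_pos": TCP position; "orientation": TCP orientation; "wrist_force": force on the tool from outside, world axes, zero at the start; "wrist_torque": the same for the moment, N m; "gripper_width": finger opening in m.
Only numpy, scipy, OpenCV 4.12 (cv2) and the standard library are available. Lean on these libraries where they do the work, as an engineer would, in place of code of your own. Each camera call takes 0.05 s, during which the arm holds its last target.

## Working session

There is one attempt and no reset: what is moved stays moved. The work goes in short steps, Python scripts to look and compute and a tool call to move; the robot and the scene stay as the last step left them, time stands still between calls to the robot, and variables do not carry over. Pictures are saved under pics/ and viewed, and the job is handed in when it is done.

Besides the shell and the picture viewer there is one more tool, called as name([rows], argument=value, ...), one row to a line, values as JSON. step_arm: Moves the arm, as the interface text tells. Its arguments: {"type":"object","properties":{"targets":{"type":"array","items":{"type":"array","items":{"type":"number"}}},"gripper":{"type":"number"},"squeeze":{"type":"number"}},"required":["targets"]}

```bash
ls; mkdir -p pics; cat > h.py <<'E'
import numpy as np, cv2
from rig import r
def cam(n):
    c=r.read_camera(n); c['f']=200/np.tan(np.radians(c['vertical_fov']/2)); return c
def pts(c):
    z=c['z_map']; v,u=np.mgrid[0:400,0:640]
    P=np.stack([(u-c['cx'])/c['f']*z,-(v-c['cy'])/c['f']*z,-z],-1)
    E=c['extrinsics']; return P@E[:3,:3].T+E[:3,3]
def save(n,img): cv2.imwrite('pics/'+n+'.png',img[...,::-1])
E
python3 - <<'E'
from h import *
print(r.sense(), r.hold_point_z)
for n in ['scene','top','wrist']:
    c=cam(n); save(n+'0',c['frame']); print(n,[ (k,v) for k,v in c.items() if k not in('frame','z_map')])
    np.savez('%s0.npz'%n,**{k:v for k,v in c.items() if isinstance(v,(np.ndarray,float,int))})
E
```

```text
pics
{'time': 0.0, 'joint_positions': array([-7.18734894e+01,  2.02641899e+01,  9.36296470e+01,  1.53270671e-03,
        6.61875907e+01, -1.38464388e-01]), 'dq': array([0.01489175, 0.07287354, 0.08972361, 0.02033788, 0.09156921,
       0.06771496]), 'tau': array([-2.05852535e-03, -6.05252981e+01, -3.42082965e+01, -4.60428453e-05,
        9.14957636e-03, -1.35138919e-05]), 'tool_pos': array([ 0.19573066, -0.59305344,  0.23053885]), 'orientation': array([-9.00814240e+01,  1.59812854e-03, -1.61735646e+02]), 'wrist_force': array([-0.36587816, -0.3943524 ,  0.34834301]), 'wrist_torque': array([-0.02921988,  0.00581679,  0.01760036]), 'gripper_width': 0.0855328073988449} 0.0187
scene [('vertical_fov', 50.86472476164325), ('cx', 324.16156552016366), ('cy', 200.79520103996896), ('extrinsics', array([[-8.13652170e-01,  3.71239724e-01, -4.47382625e-01,
         3.11331932e-03],
       [-5.81351459e-01, -5.18533302e-01,  6.27019693e-01,
         7.72417038e-01],
       [ 7.91827813e-04,  7.70262476e-01,  6.37726502e-01,
         8.92012534e-01],
       [ 0.00000000e+00,  0.00000000e+00,  0.0000
[... 175 characters left out ...]
, ('extrinsics', array([[-0.03491812,  0.97792787, -0.20600437,  0.31994415],
       [-0.99937607, -0.03526285,  0.00199905, -0.04155092],
       [-0.00530937,  0.20594564,  0.97854903,  1.18291577],
       [ 0.        ,  0.        ,  0.        ,  1.        ]])), ('f', np.float64(427.3507919853724))]
wrist [('vertical_fov', 65.01401001535206), ('cx', 323.7430254234842), ('cy', 191.16902732903554), ('extrinsics', array([[ 0.31279978,  0.91368665,  0.25948603,  0.2619563 ],
       [-0.94981811,  0.30129134,  0.08407783, -0.57239958],
       [-0.00136011, -0.27276406,  0.96208   ,  0.37280269],
       [ 0.        ,  0.        ,  0.        ,  1.        ]])), ('f', np.float64(313.8524317682827))]
```

View pics/top0.png

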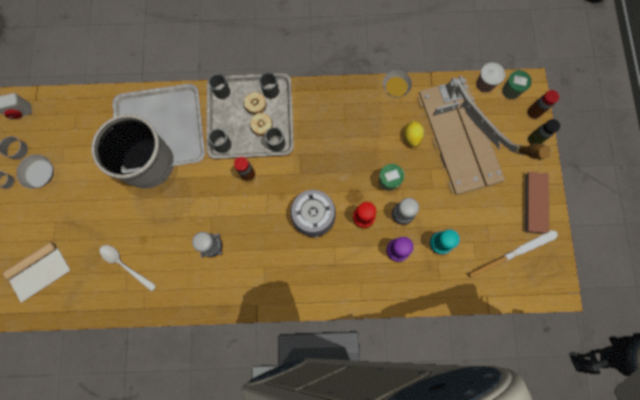

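View pics/scene0.png

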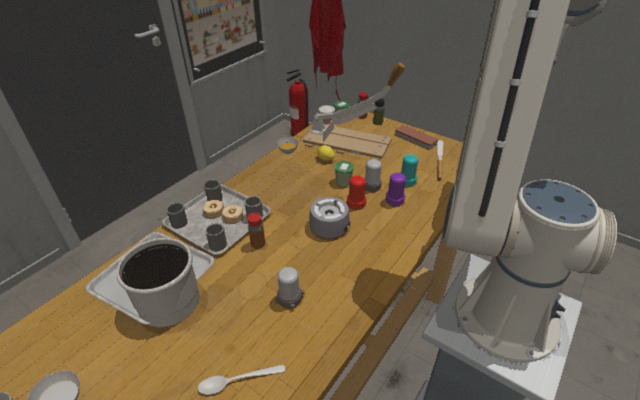

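View pics/wrist0.png

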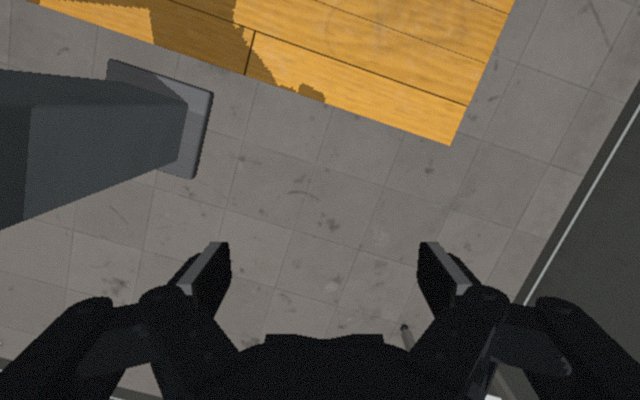

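The top view shows two steel cups, one at (207,243) left of the base and one at (404,210) right of it. The base is at (313,212). The red, purple and turquoise look-alikes are at (365,213), (400,248) and (445,240). I'll enlarge both steel cups to see which has lugs.

```bash
python3 - <<'E'
from h import *
a=cv2.imread('pics/scene0.png');t=cv2.imread('pics/top0.png')
def cr(i,x,y,s): return cv2.resize(i[y-s:y+s,x-s:x+s],(270,270),interpolation=cv2.INTER_CUBIC)
im=np.vstack([np.hstack([cr(a,289,287,30),cr(a,373,175,30)]),np.hstack([cr(t,207,243,30),cr(t,404,210,30)])])
im=np.hstack([im,np.vstack([cr(a,330,215,35),cr(t,313,212,35)])])
im=cv2.resize(im,(800,533));cv2.imwrite('pics/crop0.png',im)
d=np.load('top0.npz');P=pts(d)
for n,u,v in [('L',207,241),('R',404,208),('base rim',313,194)]: print(n,P[v,u])
# heights
for n,u,v in [('L',210,243),('R',404,210),('base',313,212)]:
    Q=P[v-30:v+30,u-30:u+30].reshape(-1,3)
    print(n,np.histogram(Q[:,2],bins=np.arange(0,.13,.01)))
E
```

```text
L [0.47275272 0.25539298 0.1017242 ]
R [ 0.5403695  -0.25199679  0.10207558]
base rim [ 0.59323019 -0.01762797  0.07298228]
L (array([1205,   41,  112,   28,   21,   23,   15,   23,   25,  129,  184,
          0]), array([0.  , 0.01, 0.02, 0.03, 0.04, 0.05, 0.06, 0.07, 0.08, 0.09, 0.1 ,
       0.11, 0.12]))
R (array([1375,   42,  113,   41,   33,   21,  156,   23,   17,  143,  217,
          0]), array([0.  , 0.01, 0.02, 0.03, 0.04, 0.05, 0.06, 0.07, 0.08, 0.09, 0.1 ,
       0.11, 0.12]))
base (array([861,  10,  18,  92, 165, 395, 307, 680,   0,   0,   0,   0]), array([0.  , 0.01, 0.02, 0.03, 0.04, 0.05, 0.06, 0.07, 0.08, 0.09, 0.1 ,
       0.11, 0.12]))
```

View pics/crop0.png

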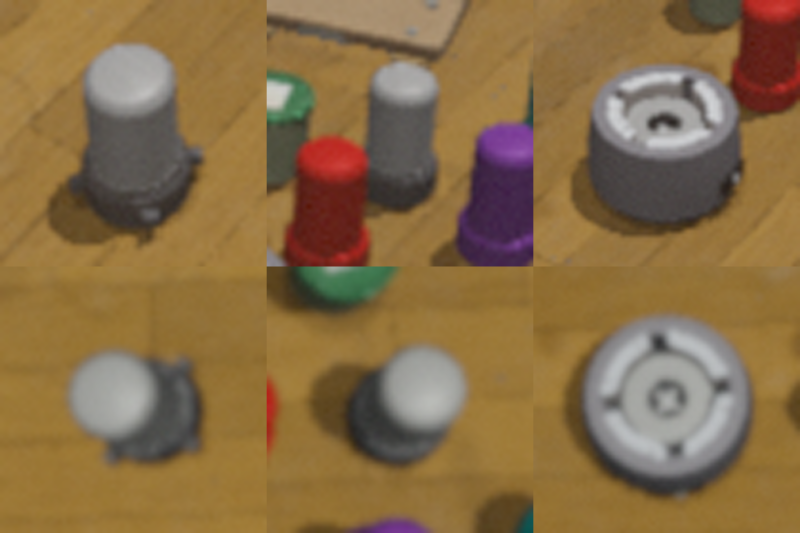

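The left cup, top (207,243), shows lugs round its collar in both views. The right one, at (404,210), has a plain collar, so the grinder cup is the left one. The base slots are visible too. Next I'll fit positions.

```bash
cat >> h.py <<'E'
from scipy.optimize import least_squares
def fitc(Q,c0,R=None):
    if R: f=lambda p:np.hypot(Q[:,0]-p[0],Q[:,1]-p[1])-R
    else: f=lambda p:np.hypot(Q[:,0]-p[0],Q[:,1]-p[1])-p[2]
    s=least_squares(f,list(c0)+([] if R else [.03]),loss='soft_l1',f_scale=.002); return s.x, np.std(s.fun)
def R_tool(s):
    from scipy.spatial.transform import Rotation as T
    return T.from_euler('xyz',s['orientation'],degrees=True).as_matrix()
E
python3 - <<'E'
from h import *
print(R_tool(r.sense()).round(3))
for n in ['top','scene']:
    d=np.load(n+'0.npz');P=pts(d).reshape(-1,3)
    def near(c,rad,z0,z1):
        return P[(np.hypot(P[:,0]-c[0],P[:,1]-c[1])<rad)&(P[:,2]>z0)&(P[:,2]<z1)]
    Q=near((.48,.25),.06,.035,.088); print(n,'cup body',len(Q),fitc(Q,(.48,.25),.026))
    Q=near((.48,.25),.06,.095,.12); print('top mean',len(Q),Q.mean(0), (Q.min(0)+Q.max(0))/2)
    Q=near((.555,-.015),.08,.068,.08); print('rim mid',len(Q),(np.percentile(Q,1,axis=0)+np.percentile(Q,99,axis=0))/2,np.median(Q[:,2]))
    Q=near((.555,-.015),.08,.01,.062);Q=Q[np.hypot(Q[:,0]-.555,Q[:,1]+.015)>.05]; print('housing',len(Q),fitc(Q,(.555,-.015),.062))
# slots/lugs in top
d=np.load('top0.npz')
E
```

```text
[[-0.95  -0.     0.313]
 [-0.313  0.001 -0.95 ]
 [-0.    -1.    -0.001]]
top cup body 111 (array([0.473043  , 0.27070514]), np.float64(0.0005873256952328683))
top mean 284 [0.47170898 0.26844898 0.10104461] [0.47273452 0.26890275 0.10159134]
rim mid 839 [ 0.54786348 -0.01514521  0.07254381] 0.07191160781421102
housing 211 (array([ 0.54983908, -0.01512791]), np.float64(0.0018954700978007022))
scene cup body 274 (array([0.47107055, 0.26968451]), np.float64(0.0009278485092576957))
top mean 242 [0.46821427 0.27382875 0.10047381] [0.46935403 0.27318768 0.10080384]
rim mid 481 [ 0.54469588 -0.01425889  0.07135173] 0.07107078924800714
housing 536 (array([ 0.54719852, -0.01702116]), np.float64(0.001981276230426654))
```

step_arm([
  [0,0,0,-0.15],
  [0,0,0,-0.15],
  [0,0,0,-0.15],
  [0,0,0,-0.15],
  [0,0,0,-0.15],
  [0,0,0,-0.15],
  [0,0,0,-0.15],
  [0,0,0,-0.15],
], gripper=1)

```text
time: 0.95
tool_pos: [0.1958, -0.5933, 0.231]
orientation: [-90.0, 0.0, -92.6]
wrist_force: [-0.5, 0.0, 0.4]
gripper_width: 0.0858
```

step_arm([
  [-42.5,0,23,0],
  [-42.5,0,23,0],
  [-42.5,0,23,0],
  [-42.5,0,23,0],
  [-42.5,0,23,0],
  [-42.5,0,23,0],
  [-42.5,0,23,0],
  [-42.5,0,23,0],
  [-42.5,0,23,0],
  [-42.5,0,23,0],
  [-42.5,0,23,0],
  [-42.5,0,23,0],
  [-42.5,0,23,0],
  [-42.5,0,23,0],
  [0,0,0,0],
  [0,0,0,0],
])

```text
time: 2.55
tool_pos: [0.5483, -0.0151, 0.2308]
orientation: [-90.1, -0.0, -92.8]
wrist_force: [-0.3, 0.2, 1.2]
gripper_width: 0.0856
```

```bash
python3 - <<'E'
from h import *
s=r.sense();print(s['time'],s['tool_pos'],s['orientation'],s['joint_positions'].round(1))
c=cam('wrist');save('wb',c['frame']);np.savez('wb.npz',**c)
E
```

```text
2.55 [ 0.54829848 -0.01513133  0.23080559] [-9.00601251e+01 -1.66366007e-02 -9.28338717e+01] [ -1.7  13.5 103.   -0.   63.6   1.1]
```

View pics/wb.png

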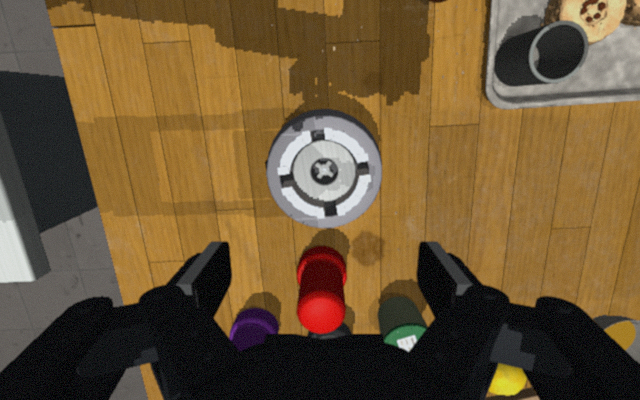

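```bash
cat >> h.py <<'E'
def ortho(c,z,cx,cy,half=.08,n=480):
    # image: col -> +x world, row -> +y world
    g=np.linspace(-half,half,n); X,Y=np.meshgrid(cx+g,cy+g)
    W=np.stack([X,Y,np.full_like(X,z)],-1); E=c['extrinsics']
    C=(W-E[:3,3])@E[:3,:3]
    u=c['cx']+c['f']*C[...,0]/-C[...,2]; v=c['cy']+c['f']*-C[...,1]/-C[...,2]
    return cv2.remap(np.asarray(c['frame']),u.astype(np.float32),v.astype(np.float32),cv2.INTER_CUBIC)
E
python3 - <<'E'
from h import *
c=dict(np.load('wb.npz'))
P=pts(c).reshape(-1,3); c0=np.array([.548,-.0155])
Q=P[np.hypot(*(P[:,:2]-c0).T)<.08]; rim=Q[Q[:,2]>.066]
print('rim z',np.median(rim[:,2]),'mid',(np.percentile(rim,.5,axis=0)+np.percentile(rim,99.5,axis=0))/2)
o=ortho(c,.072,*c0); cv2.imwrite('pics/ob.png',o[...,::-1])
g=cv2.cvtColor(o,cv2.COLOR_RGB2GRAY).astype(np.float32)
# radial profile edges on white ring: find white ring mask
hsv=cv2.cvtColor(o,cv2.COLOR_RGB2HSV); m=((hsv[...,1]<40)&(hsv[...,2]>200)).astype(np.uint8)
ys,xs=np.nonzero(m); pp=.16/479
(ce,ax,an)=cv2.minEnclosingCircle(np.c_[xs,ys].astype(np.float32))+(0,)
print('white enc',c0+np.array(ce)*pp-.08,ax*pp)
E
```

```text
rim z 0.3066600619606431 mid [ 0.54930421 -0.00497762  0.22144705]
white enc [ 0.54898751 -0.01500505] 0.04634019441544886
```

View pics/ob.png

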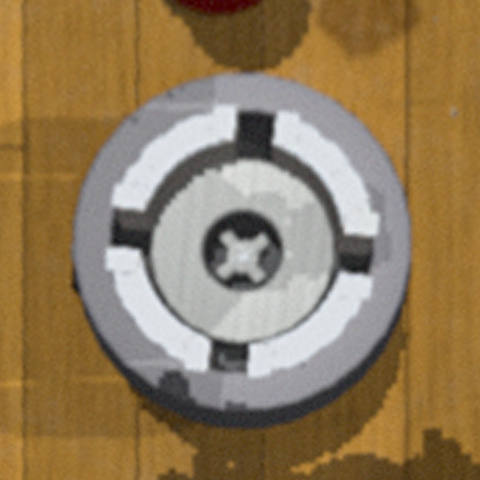

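```bash
cat >> h.py <<'E'
def slotfit(g,c0,half=.08,n=480,r=np.arange(.0355,.0425,.001)):
    """max contrast of 13mm slots dark in ring; returns cx,cy,ang"""
    pp=2*half/(n-1); g=cv2.GaussianBlur(g,(0,0),1.5)
    def samp(x,y): return cv2.remap(g,((x-c0[0]+half)/pp).astype(np.float32),((y-c0[1]+half)/pp).astype(np.float32),cv2.INTER_LINEAR)
    w=np.linspace(-.0125,.0125,51); R,W=np.meshgrid(r,w)
    T=np.where(np.abs(W)<.0062,-1.,np.where(np.abs(W)>.0068,1.,0)); T[T>0]/=(T>0).sum(); T[T<0]/=(T<0).sum()
    f=lambda p:-sum((T*samp(p[0]+R*np.cos(a)-W*np.sin(a),p[1]+R*np.sin(a)+W*np.cos(a))).sum() for a in p[2]+np.arange(4)*np.pi/2)
    from scipy.optimize import minimize
    best=min((f([c0[0],c0[1],a]),a) for a in np.radians(np.arange(0,90,1)))
    s=minimize(lambda q:f([q[0]/1e3,q[1]/1e3,q[2]/50]),[c0[0]*1e3,c0[1]*1e3,best[1]*50],method='Nelder-Mead',options=dict(initial_simplex=[[c0[0]*1e3+a,c0[1]*1e3+b,best[1]*50+d] for a,b,d in [(0,0,0),(3,0,0),(0,3,0),(0,0,3)]]))
    return s.x[0]/1e3,s.x[1]/1e3,np.degrees(s.x[2]/50),s.fun
E
python3 - <<'E'
from h import *
c=dict(np.load('wb.npz'))
c0=np.array([.548,-.0155]); o=ortho(c,.072,*c0); g=cv2.cvtColor(o,cv2.COLOR_RGB2GRAY).astype(np.float32)
print(slotfit(g,c0))
t=dict(np.load('top0.npz')); g=cv2.cvtColor(ortho(t,.072,*c0),cv2.COLOR_RGB2GRAY).astype(np.float32)
print('top',slotfit(g,c0))
hsv=cv2.cvtColor(o,cv2.COLOR_RGB2HSV); m=((hsv[...,1]<40)&(hsv[...,2]>200)); ys,xs=np.nonzero(m)
pp=.16/479; X=c0[0]-.08+xs*pp; Y=c0[1]-.08+ys*pp
# outer edge & housing outer
a=np.arctan2(Y+.0155,X-.548); rr=np.hypot(X-.548,Y+.0155)
pt=[]; 
for k in np.arange(-180,180,2):
    i=np.abs(np.degrees(a)-k)<1
    if i.sum()>10: j=np.argmax(rr*i); pt.append((X[j],Y[j]))
print('outer white',fitc(np.array(pt),(.548,-.015)))
P=pts(c).reshape(-1,3); Q=P[(np.hypot(*(P[:,:2]-c0).T)<.08)&(P[:,2]<.09)]; rim=Q[Q[:,2]>.066]
print('rim z',np.median(rim[:,2]),'mid',(np.percentile(rim,.5,axis=0)+np.percentile(rim,99.5,axis=0))/2)
E
```

```text
(np.float64(0.5487406343016115), np.float64(-0.01493589833729209), np.float64(6.494359690624482), np.float64(-622.2927877044677))
top (np.float64(0.5491203450586961), np.float64(-0.015155536621539213), np.float64(6.92703087117772), np.float64(-274.52020456314085))
outer white (array([ 0.54883529, -0.01497308,  0.04459589]), np.float64(0.004820729904647441))
rim z 0.07148896489528841 mid [ 0.54862071 -0.01445829  0.07003546]
```

step_arm([
  [-40,0,-13,0],
  [-40,0,-13,0],
  [-40,0,-13,0],
  [-40,0,-13,0],
  [-40,0,-13,0],
  [-40,0,-13,0],
  [-40,0,-13,0],
  [0,0,0,-0.14],
  [0,0,0,-0.14],
  [0,0,0,-0.14],
  [0,0,0,-0.14],
  [0,0,0,0],
  [0,0,0,0],
])

```text
time: 3.9
tool_pos: [0.4722, 0.2671, 0.2313]
orientation: [-90.0, -0.0, -61.2]
wrist_force: [0.8, 0.1, -0.2]
gripper_width: 0.0854
```

```bash
python3 - <<'E'
from h import *
s=r.sense();print(s['time'],s['tool_pos'],s['orientation'],s['joint_positions'].round(1))
c=cam('wrist');save('wc',c['frame']);np.savez('wc.npz',**c)
P=pts(c).reshape(-1,3); c0=np.array([.472,.270])
Q=P[(np.hypot(*(P[:,:2]-c0).T)<.06)&(P[:,2]<.11)]
for z0,z1,R in [(.035,.088,.026)]:
    q=Q[(Q[:,2]>z0)&(Q[:,2]<z1)]; print(len(q),fitc(q,c0,R))
q=Q[Q[:,2]>.09]; print(len(q),(np.percentile(q,1,axis=0)+np.percentile(q,99,axis=0))/2)
cv2.imwrite('pics/oc.png',ortho(c,.02,*c0)[...,::-1])
cv2.imwrite('pics/oc2.png',ortho(dict(np.load('top0.npz')),.02,*c0)[...,::-1])
a=cv2.imread('pics/oc.png');b=cv2.imread('pics/oc2.png');cv2.imwrite('pics/oc12.png',cv2.resize(np.hstack([a,b]),(800,400)))
E
```

```text
3.9 [0.4721553  0.26709954 0.23131432] [-9.00123346e+01 -6.44165643e-03 -6.12197920e+01] [ 29.3  12.9 103.7  -0.   63.4   0.6]
277 (array([0.47318118, 0.26993747]), np.float64(0.00015132137369212292))
2406 [0.47260715 0.27120823 0.09811963]
```

View pics/wc.png

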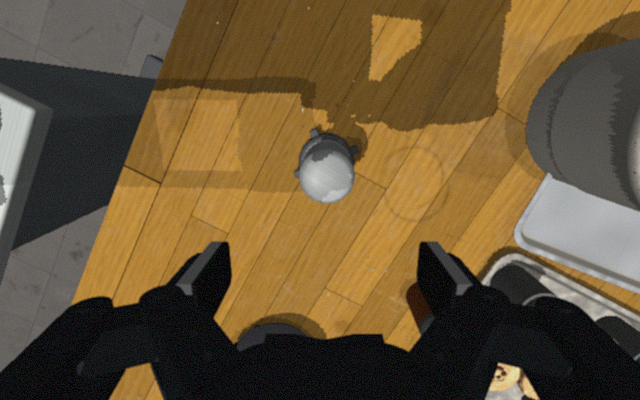

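View pics/oc12.png

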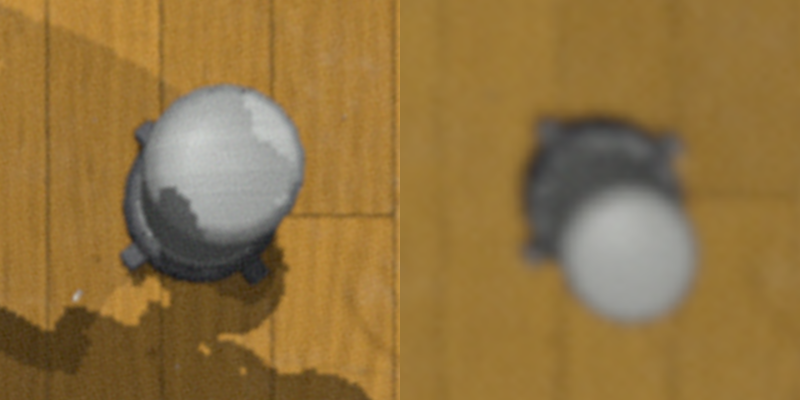

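```bash
python3 - <<'E'
from h import *
c=dict(np.load('wc.npz')); t=dict(np.load('top0.npz'))
out=[]
for cc,ctr in [(c,(.4730,.2700)),(t,(.4727,.2703))]:
    o=ortho(cc,.018,*ctr,half=.05,n=400)[...,::-1].copy()
    for a in 51+np.arange(4)*90:
        a=np.radians(a); L=np.array([[.03,-.0045],[.0395,-.0045],[.0395,.0045],[.03,.0045]])
        q=np.c_[L[:,0]*np.cos(a)-L[:,1]*np.sin(a),L[:,0]*np.sin(a)+L[:,1]*np.cos(a)]
        cv2.polylines(o,[((q+.05)/.1*399).round().astype(np.int32)],False,(0,255,0),1)
    cv2.circle(o,(200,200),int(.032*3990),(0,255,0),1)
    out.append(o)
cv2.imwrite('pics/ov.png',np.hstack(out))
E
```

```text
(no output)
```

View pics/ov.png

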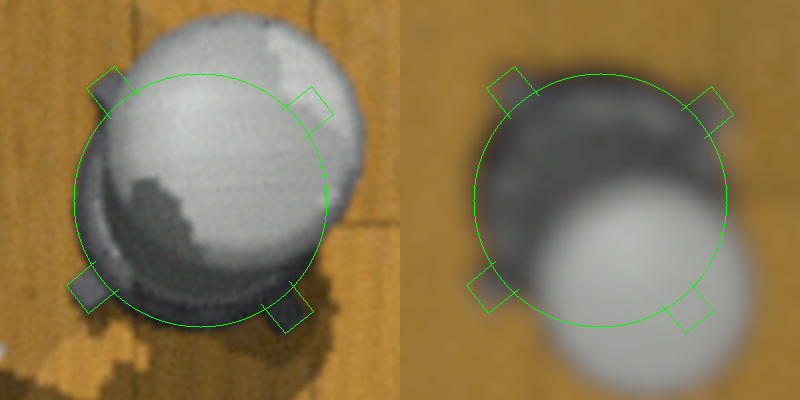

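Base is at (0.5488, -0.0150) with slots at 6.6°. The cup is at (0.473, 0.270) with lugs at 51°, and the overlay agrees in both cameras. Descending to grasp.

step_arm([
  [-2,0,2,0],
  [0,40,0,0],
  [0,40,0,0],
  [0,40,0,0],
  [0,30,0,0],
  [0,20,0,0],
  [0,16,0,0],
  [0,0,0,0],
  [0,0,0,0],
])

```text
time: 4.85
tool_pos: [0.4729, 0.2711, 0.0454]
orientation: [-90.0, 0.0, -61.0]
wrist_force: [0.2, 0.5, 1.3]
gripper_width: 0.0855
```

step_arm([
  [0,0,0,0],
  [0,0,0,0],
  [0,0,0,0],
  [0,0,0,0],
  [0,0,0,0],
  [0,0,0,0],
  [0,0,0,0],
  [0,0,0,0],
  [0,0,0,0],
  [0,0,0,0],
], gripper=0, squeeze=45)

```text
time: 5.85
tool_pos: [0.4734, 0.2714, 0.0465]
orientation: [-89.9, 0.0, -60.9]
wrist_force: [-1.3, -0.9, 5.9]
gripper_width: 0.0508
```

```bash
python3 - <<'E'
from h import *
s=r.sense();print(s['time'],s['tool_pos'],s['orientation'],s['gripper_width'],s['wrist_force'])
c=cam('wrist');save('wg',c['frame']);np.savez('wg.npz',**c)
E
```

```text
5.85 [0.47341428 0.27135966 0.04647546] [-8.99028794e+01  2.37514969e-03 -6.09040080e+01] 0.05078679207665921 [-1.29922011 -0.86299591  5.89446877]
```

View pics/wg.png

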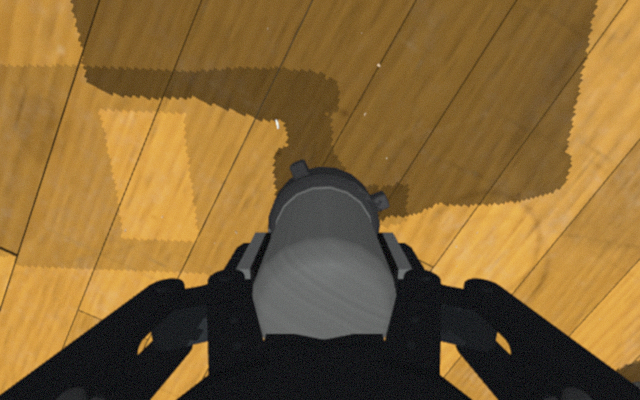

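```bash
cat >> h.py <<'E'
def overlay(cc,ctr,z,ang,half=.05,r1=.0395,w=.0045,rc=.032):
    o=ortho(cc,z,*ctr,half=half,n=400)[...,::-1].copy()
    for a in ang+np.arange(4)*90:
        a=np.radians(a); L=np.array([[.03,-w],[r1,-w],[r1,w],[.03,w]])
        q=np.c_[L[:,0]*np.cos(a)-L[:,1]*np.sin(a),L[:,0]*np.sin(a)+L[:,1]*np.cos(a)]
        cv2.polylines(o,[((q+half)/(2*half)*399).round().astype(np.int32)],False,(0,255,0),1)
    cv2.circle(o,(200,200),int(rc/(2*half)*399),(0,255,0),1)
    return o
E
python3 - <<'E'
from h import *
c=dict(np.load('wg.npz'))
cv2.imwrite('pics/ovg.png',np.hstack([overlay(c,(.473,.270),.019,51),overlay(c,(.4734,.2714),.019,51)]))
P=pts(c).reshape(-1,3);Q=P[(np.hypot(P[:,0]-.473,P[:,1]-.27)<.05)]
q=Q[(Q[:,2]>.035)&(Q[:,2]<.06)];print(len(q),fitc(q,(.473,.27),.026))
q=Q[(Q[:,2]>.021)&(Q[:,2]<.026)];print(len(q),fitc(q,(.473,.27),.032))
E
```

```text
1607 (array([0.47364054, 0.27051264]), np.float64(0.0025910448597027086))
900 (array([0.47423834, 0.26898119]), np.float64(0.0014712146880069886))
```

View pics/ovg.png

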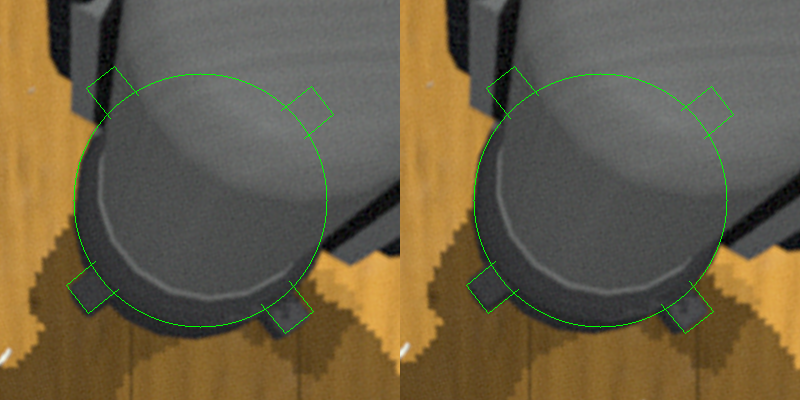

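step_arm([
  [0,-10,0,0],
  [0,-20,0,0],
  [0,-30,0,0],
  [0,-30,0,0],
  [0,-30,0,0],
  [0,0,0,0.13],
  [0,0,0,0.13],
  [0,0,0,0.13],
  [0,0,0,0.13],
  [0,0,0,0.13],
  [0,0,0,0.125],
  [0,0,0,0],
])

```text
time: 7.1
tool_pos: [0.4728, 0.271, 0.166]
orientation: [-90.0, 0.0, -105.4]
wrist_force: [0.2, -0.1, -1.4]
gripper_width: 0.0512
```

step_arm([
  [16,0,9,0],
  [32,0,18.5,0],
  [32,0,18.5,0],
  [32,0,18.5,0],
  [32,0,18.5,0],
  [32,0,18.5,0],
  [32,0,18.5,0],
  [32,0,18.5,0],
  [16,0,9.5,0],
  [0,0,0,0],
  [0,0,0,0],
  [0,0,0,0],
])

```text
time: 8.3
tool_pos: [0.5477, -0.0141, 0.1654]
orientation: [-90.0, 0.0, -105.2]
wrist_force: [0.0, 0.6, -1.3]
gripper_width: 0.0508
```

```bash
python3 - <<'E'
from h import *
s=r.sense();print(s['time'],s['tool_pos'],s['orientation'],s['gripper_width'],s['wrist_force'])
c=cam('wrist');save('wh',c['frame']);np.savez('wh.npz',**c)
p=s['tool_pos'];zb=p[2]-.0465; print('underside',zb)
x=R_tool(s)[:,0]
cv2.imwrite('pics/ovh.png',np.hstack([overlay(c,p[:2]+.0005*x[:2],zb+.019,6.6),overlay(c,(.5488,-.0150),.072,6.6,half=.07,r1=.043,w=.0065,rc=.034)]))
t=cam('top');save('th',t['frame']);np.savez('th.npz',**t)
E
```

```text
8.3 [ 0.54767719 -0.01414593  0.16539667] [-9.00186695e+01  1.29867885e-02 -1.05191230e+02] 0.050849782672350186 [ 0.01095925  0.56080911 -1.27050536]
underside 0.11889666519824636
```

View pics/wh.png

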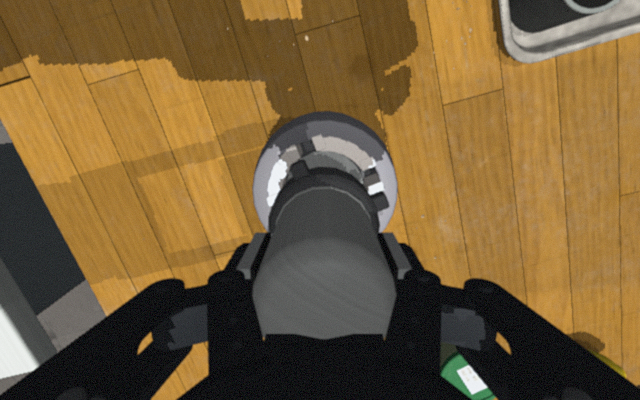

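View pics/ovh.png

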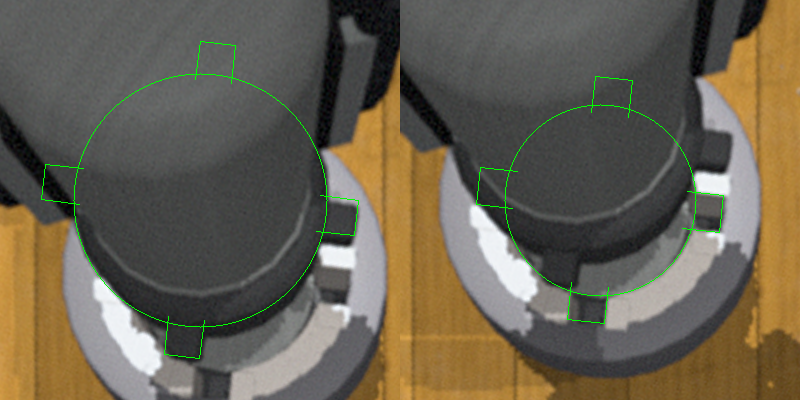

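Overlays match for both slots and lugs to within about 0.5 mm. I'll make a small correction and lower to just above the rim.

step_arm([
  [0.4,0,1.2,0],
  [0,15,0,0],
  [0,17,0,0],
  [0,10,0,0],
  [0,0,0,0],
  [0,0,0,0],
])

```text
time: 9.0
tool_pos: [0.5492, -0.0155, 0.1235]
orientation: [-90.0, -0.0, -105.3]
wrist_force: [-0.6, 0.5, -1.2]
gripper_width: 0.0511
```

```bash
python3 - <<'E'
from h import *
s=r.sense();print(s['time'],s['tool_pos'],s['orientation'],s['gripper_width'],s['wrist_force'])
c=cam('wrist');np.savez('wi.npz',**c)
p=s['tool_pos'];zb=p[2]-.0465; print('underside',zb)
x=R_tool(s)[:,0]
cv2.imwrite('pics/ovi.png',np.hstack([overlay(c,p[:2]+.0005*x[:2],zb+.019,6.6),overlay(c,(.5488,-.0150),.072,6.6,half=.07,r1=.043,w=.0065,rc=.034)]))
E
```

```text
9.0 [ 0.54922042 -0.01548645  0.12345872] [-9.00088787e+01 -2.14512358e-03 -1.05275584e+02] 0.0510779742566929 [-0.60123847  0.4592697  -1.15671337]
underside 0.07695872443963174
```

View pics/ovi.png

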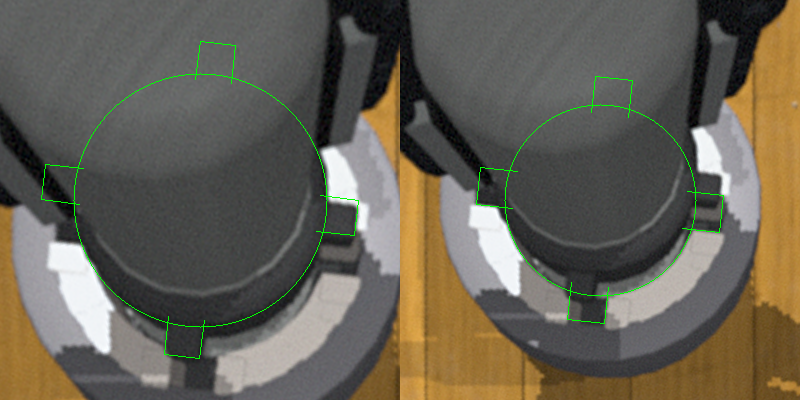

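step_arm([
  [-0.5,3,0,0],
  [0,3,0,0],
  [0,3,0,0],
  [0,3,0,0],
  [0,0,0,0],
  [0,0,0,0],
])

```text
time: 9.65
tool_pos: [0.5491, -0.0152, 0.1112]
orientation: [-90.0, -0.0, -105.3]
wrist_force: [-0.2, 0.3, -2.1]
gripper_width: 0.0507
```

step_arm([
  [0,1.5,0,0],
  [0,1.5,0,0],
  [0,1.5,0,0],
  [0,0,0,0],
  [0,0,0,0],
])

```text
time: 10.15
tool_pos: [0.5492, -0.0152, 0.1068]
orientation: [-90.0, 0.0, -105.3]
wrist_force: [-0.4, -0.5, -2.1]
gripper_width: 0.0508
```

step_arm([
  [0,1.5,0,0],
  [0,1.5,0,0],
  [0,0,0,0],
  [0,0,0,0],
])

```text
time: 10.55
tool_pos: [0.5493, -0.0152, 0.104]
orientation: [-90.0, 0.0, -105.3]
wrist_force: [-1.1, 0.7, 2.3]
gripper_width: 0.0505
```

```bash
python3 - <<'E'
from h import *
print(r.sense()['wrist_force'])
c=cam('wrist');f=c['frame'];cv2.imwrite('pics/wj.png',cv2.resize(f[90:300,200:460],None,fx=2.5,fy=2.5,interpolation=cv2.INTER_CUBIC)[...,::-1])
E
```

```text
[-1.07904413  0.70357138  2.29920747]
```

View pics/wj.png

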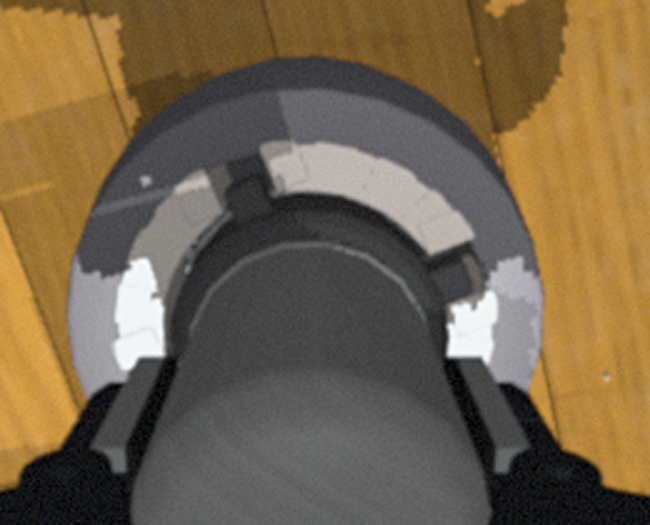

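The lugs sit in the slots, at about (248,190) and (455,275) in the crop. At the predicted plate height (TCP 0.104) the force has risen by about 4.4 N, so the cup has reached the plate. Now I'll press gently.

step_arm([
  [0,1,0,0],
  [0,1,0,0],
  [0,1,0,0],
  [0,1,0,0],
  [0,0,0,0],
  [0,0,0,0],
])

```text
time: 11.2
tool_pos: [0.5494, -0.0152, 0.0998]
orientation: [-90.0, 0.0, -105.3]
wrist_force: [-1.0, 0.1, 4.6]
gripper_width: 0.051
```

step_arm([
  [0,1,0,0],
  [0,1,0,0],
  [0,1,0,0],
  [0,0,0,0],
  [0,0,0,0],
])

```text
time: 11.7
tool_pos: [0.5493, -0.0152, 0.0969]
orientation: [-90.0, 0.0, -105.3]
wrist_force: [-0.4, 0.2, 5.5]
gripper_width: 0.0509
```

step_arm([
  [0,0.5,0,0],
  [0,0.5,0,0],
  [0,0,0,0],
  [0,0,0,0],
])

```text
time: 12.1
tool_pos: [0.5494, -0.0152, 0.0964]
orientation: [-90.0, 0.0, -105.3]
wrist_force: [-4.0, 0.2, 12.2]
gripper_width: 0.0508
```

Force jumped and the TCP stopped following the command, so the plate is on its stop. I'll add a small margin and check that it stays steady.

step_arm([
  [0,0.4,0,0],
  [0,0,0,0],
  [0,0,0,0],
  [0,0,0,0],
  [0,0,0,0],
  [0,0,0,0],
  [0,0,0,0],
  [0,0,0,0],
])

```text
time: 12.9
tool_pos: [0.5495, -0.0151, 0.0964]
orientation: [-90.0, 0.0, -105.3]
wrist_force: [-3.6, -0.1, 16.3]
gripper_width: 0.0508
```

```bash
python3 - <<'E'
from h import *
s=r.sense();print(s['time'],s['tool_pos'],s['wrist_force'],s['gripper_width'])
c=cam('wrist');f=c['frame'];a=cv2.resize(f[90:300,200:460],(400,323))
c=cam('scene');f=c['frame'];b=cv2.resize(f[130:290,230:430],(400,320));a=a[:320]
cv2.imwrite('pics/wk.png',np.hstack([a,b])[...,::-1]); print(r.sense()['wrist_force'])
E
```

```text
12.9 [ 0.54945176 -0.01514573  0.09635837] [-3.64077673 -0.12965278 16.31573139] 0.0508188509263849
[-4.79076249e+00  6.78824794e-03  1.62044657e+01]
```

View pics/wk.png

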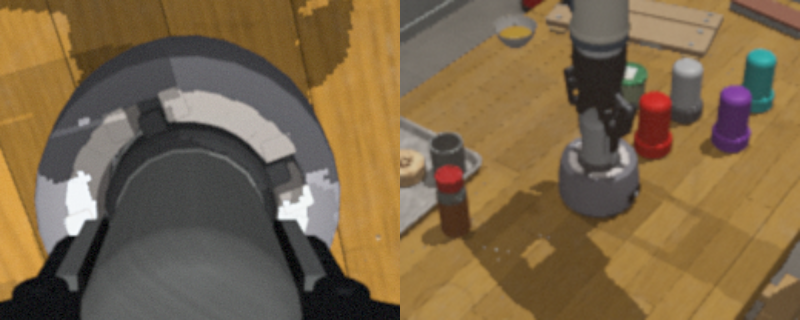

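```bash
python3 -c "
from rig import r
print(r.finish_job()); print(r.sense()['wrist_force'])"
```

```text
the job is handed in; nothing more can be done
None
the job is handed in; nothing more can be done
```

The grinder cup is in the drive base with its lugs in the slots, pressed down until the start plate stopped. I handed the job in at about 13 s, with the gripper still holding and pressing.

- **Cup choice and turn:** I took the steel cup to the left of the base, the one with lugs. I turned it about 44° before lowering it, and it slid in with no contact until it met the plate.
- **Seating:** The plate began to push back at the expected height, and the push grew to about 7.6 N. It then rose sharply while the tool stopped at 0.0964 m. That puts the cup's underside about 50 mm above the worktop, which is 22 mm below the rim.
- **Final push:** The wrist force was steady at about 16 N upward, with 4–5 N sideways along x. That sideways force suggests the cup may be leaning slightly on the well wall.
- **Pictures:** The last wrist view shows the two lugs in sight sunk in their slots; the other two are hidden by the cup. The storage cup, spice jar and tub are still upright in the last scene view.

No check failed. Readings from the different cameras and the tool pose differed by up to about 2 mm, which did not affect the fit.

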